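Hang the milk measure on the rail

TASK

The steel milk measure (a small cup with an upright hooked handle) is standing in the aluminium saucepan. Lift it out, stand it upright on the bare counter and let go of it; then take it again lower down, by the cup, and hang it by its hook over the bare part of the utensil rail. Ease its weight onto the rail so that it neither drops nor swings, leave it hanging still, and leave everything else where it is.

Things in the scene. Friction and masses are not known exactly. Their poses are not given: they have to be found in the camera images.
- measure_cup (a point): Centre of the cup of the loose steel milk measure, 28 mm above its underside. Cup: outside diameter 56 mm, 56 mm tall, wall 3 mm, open on top. z up along the cup axis; +x from the axis to the handle. Starts upright on the saucepan's floor, hook pointing away from the robot (yaw within 1 rad of world x).
- measure_hook (a point): Point inside the measure's hook where the bar's middle lies when the hook rests on it upright: 43 mm along x and 129 mm up from the cup centre. Same axes. The hook is the handle strap bent over in a half circle away from the cup (+x), open downward, 22 mm wide inside; its top is 166 mm and its tip's end (mid-line x = +56.5 mm) 131 mm above the underside.
- rail_mid (a point): Middle of the utensil rail's level round steel bar, on its centre line, 245 mm above the counter. Bar 8 mm thick; y runs along it, +x away from the robot, z up. Fixed stand, posts 210 mm either side of this point, feet to 35 mm before and behind the bar. A skimmer (disc 70 mm wide) already hangs at y = +165 mm; the bar is bare from y = -200 to +125 mm.
- pan_mid (a point): Centre of the loose aluminium saucepan, half-way up (52.5 mm). Rim diameter 110 mm, 105 mm tall, wall 3 mm, floor 4 mm thick (the measure's underside starts 4 mm above the counter). z up; its long handle reaches 175 mm from the centre along its -x, 90 mm up. It stands to the left or right; the counter midway between saucepan and mug is bare.
- mug: White ceramic mug, 82 mm wide, 95 mm tall, origin at the centre of its underside; its place and the saucepan's may be swapped.
- tumbler0: Glass tumbler on the counter under the right-hand end of the rail (y = -135 to -155 mm along it), 68 mm wide, 115 mm tall, origin at the centre of its underside.
- tumbler1: Glass tumbler behind the rail, same size, origin at the centre of its underside.
- lid_rack: Red plastic rack with two pan lids standing in it, 240 x 110 mm, up to 185 mm tall, origin at the centre of its underside.
- dabba: Steel tin behind the rail, 90 mm wide, 120 mm tall, origin at the centre of its underside.
- katori: Low steel bowl, 100 mm wide, 40 mm tall, on the left, origin at the centre of its underside.
- measure_grip (a point): Point on the upright strap handle of the milk measure, 132 mm above its underside (29.5 mm along x and 104 mm up from the cup centre), just under the hook's bend. The strap is 12 mm wide (y), 5 mm thick (x), straight from the cup wall up to 150 mm above the underside. Axes as the cup point.
- measure: The whole milk measure, about 0.17 kg; origin at the centre of the cup's underside, axes as the cup point. Centre of mass about 9 mm from the cup axis towards the handle, 45 mm up. Hanging freely from the bar it leans about 17 degrees from upright, the cup's underside swung towards +x, under the rail.
- rail: The whole utensil rail stand; origin on the counter straight below the middle of the bar.
Not all that is in view belongs to the job. Leave any pink look-alike of the part that bears pan_mid alone.

How it is judged (in metres and radians):
On the way, in this order (a step that is already met when the one before it is completed fails the run):
1. the measure stands upright on the counter, clear of the saucepan, let go of and still (height (world z) of measure_cup below 0.034 m and angle between measure_cup's own z axis and vertical below 0.1 rad and horizontal distance between measure_cup and pan_mid above 0.085 m and linear speed of measure below 0.03 m/s and contact force between measure and the fingers below 0.1 N), for 0.2 s.
2. the measure is taken again by its cup (grasp point within 60 mm of the cup's centre) and lifted off the counter (height (world z) of measure_cup above 0.06 m and distance between the grasp point and measure_cup below 0.06 m and contact force between measure and the fingers above 0.3 N), for 0.2 s.
At the end, for the whole second after the job is handed in: The measure hangs by its hook on the bare part of the rail (point inside the hook within 16 mm level and 12 mm in height of the bar), leaning under 0.55 rad, clear of the counter, its weight on the rail, released and still (under 0.08 m/s, 0.6 rad/s) (x of measure_hook in the frame of rail_mid between -0.016 and 0.016 m and y of measure_hook in the frame of rail_mid between -0.19 and 0.13 m and z of measure_hook in the frame of rail_mid between -0.012 and 0.012 m and angle between measure_cup's own z axis and vertical below 0.55 rad and height (world z) of measure_cup above 0.07 m and contact force between measure and rail above 0.7 N and linear speed of measure below 0.08 m/s and angular speed of measure below 0.6 rad/s); the robot touches nothing.
It fails at once if the measure drops onto the rail or swings hard there (hook within 20 mm of the bar's height and in line with it, turning faster than 1.8 rad/s) (x of measure_hook in the frame of rail_mid between -0.03 and 0.03 m and z of measure_hook in the frame of rail_mid between -0.02 and 0.02 m and angular speed of measure above 1.8 rad/s).
It fails at once if the measure presses or strikes the rail with more than 25 N (contact force between measure and rail above 25 N).
It fails at once if the measure tips over (more than 60 degrees) (angle between measure_cup's own z axis and vertical above 1.05 rad).
It fails at once if the saucepan is shifted more than 40 mm or tipped (distance of pan_mid from where it was at the start of the episode above 0.04 m or angle between pan_mid's own z axis and vertical above 0.4 rad).
It fails at once if another thing (mug, a tumbler, lid rack, tin or bowl) is shifted more than 30 mm (distance of any of mug, tumbler0, tumbler1, lid_rack, dabba, katori from where it was at the start of the episode above 0.03 m).
It also fails if it takes over 64 s, if anything falls off the work surface, if the arm or the gripper's body presses on something with over 40 N, if the wrist force passes 120 N, or if a joint passes its speed limit or range.

ROBOT

A 6-joint arm with a two-finger parallel gripper is mounted at the origin on the work surface. World frame = base frame: x ahead of the robot, y to its left, z up, the work surface at z = 0. Lengths are in mm, angles in rad, forces in N, time in s.
With the tool pointing down it reaches from about 300 to 825 mm from the base axis. Payload 5.4 kg.
Tool frame: the origin (TCP) lies midway between the tips of the shut fingers; the grasp point (between the pads) lies r.pinch_z behind it (r.pinch_z is the distance from the TCP to the grasp point, in mm); z points along the fingers, y is the direction in which the jaws open and shut (so a half turn about z gives the same grasp; the last joint's range is limited). The gripper opens to 92 mm and grips with 3 to 60 N. Pads are 20 mm wide; open, the fingers measure 128 mm over their backs; the gripper's body (75 mm by 189 mm) begins 69 mm behind the grasp point.
Start: joints at [0.925, 0.158, 1.597, -0, 1.386, -0.21], TCP at [242.735, 521.235, 214.601] pointing down, gripper open.
Joint ranges: [-2.91, 2.91], [-0.94, 2.29], [0.18, 2.7], [-1.29, 4.43], [0.17, 2.64], [-3, 3]. Speed limits (rad/s): [2.57, 2.57, 3.14, 3.14, 3.14, 3.14].

INTERFACE

Orientations are given as a rotation vector (axis times angle).
In Python, from cell import r, optics gives the robot as it stands.
- The arm moves only by the tool play_rows, never from a script. Its argument "deltas" is a list of rows, each a list of 4 numbers: the shift along the tool's x, y, z in cm, then the turn about the tool's z in rad. A call has exactly 8 rows; each row shifts and turns the commanded pose from where the row before left it, along the tool's axes as they then stand; what a row does not reach is not made up. A row lasts 1/8 s, in which the tool goes at most 62.5 mm and 10.7 degrees, less where a joint would pass 70% of its speed; a pose out of reach is approached as far as the arm can. A call is refused whole if a number of a shift passes 6.25 or a number of a turn 0.188, either way. A call with a gripper value outside its range is refused whole. "fingers" is the finger opening in cm, from 0 to 9.19, set as the call begins (left out, the last holds). The fingers move at their own pace and stop on an object; "newtons" is the grip in N (left out, the last holds). Time passes only in rows, so rows that do not move let the fingers close, or fill a call up. It gives the time, the measured TCP pose, the force and the opening at its end, in the units of the state.
- r.get_obs(): the state, without advancing time (a new reading comes with each control period).
- optics.read_camera(name): name is "side" or "top" or "wrist"; returns the picture (420x560x3 uint8, red, green, blue); there is no depth.
- optics.camera_info(name): a dict with "fx", "fy", "cx", "cy" (pixels), "k1" (the pictures are not rectified: a ray, as slopes to the right and down, at radius r is drawn at 1 + k1 r^2 times it, then the intrinsics apply), "R" (3x3) and "t" (3): a world point X has camera coordinates R X + t. Camera axes: x right, y down, z forward; pixel columns grow to the right and rows downward; lengths in mm; the calibration is good to about 2 mm. A picture is of the moment at which its call begins: read the wrist's pose just before it. camera_info takes no time and is no camera call; for the wrist camera it gives the pose at the moment of the call.
- r.sign_off(): hands the job in, once; it reports no verdict.
The state is a dict: "clock": time; "joint_positions": joint angles; "qd": joint speeds; "tau": joint torques, N m; "tcp_pos": TCP position; "tool_rot": TCP orientation; "ft_force": force on the tool from outside, world axes, zero at the start; "moment": the same for the moment, N m; "width": finger opening in mm.
Only numpy, scipy, OpenCV 4.12 (cv2) and the standard library are available. Lean on these libraries where they do the work, as an engineer would, in place of code of your own. Each camera call takes 0.05 s, during which the arm holds its last target.

## Working session

There is one attempt and no reset: what is moved stays moved. The work goes in short steps, Python scripts to look and compute and a tool call to move; the robot and the scene stay as the last step left them, time stands still between calls to the robot, and variables do not carry over. Pictures are saved under pics/ and viewed, and the job is handed in when it is done.

Besides the shell and the picture viewer there is one more tool, called after "Call:" as name(argument=value, ...), one argument or row to a line, values as JSON. play_rows: Moves the arm, as the interface text tells. Its arguments: {"type":"object","properties":{"deltas":{"type":"array"},"fingers":{"type":"number"},"newtons":{"type":"number"}},"required":["deltas"]}

```bash
ls; mkdir -p pics
python3 - <<'E'
from cell import r, optics
import cv2
o=r.get_obs(); print({k:o[k] for k in('clock','tcp_pos','tool_rot','ft_force','width')}, r.pinch_z)
for n in('side','top'):
    im=optics.read_camera(n); cv2.imwrite(f'pics/{n}0.png',im[:,:,::-1])
    c=optics.camera_info(n); print(n,c)
E
```

```text
pics
{'clock': 0.0, 'tcp_pos': array([242.37241383, 520.74325913, 213.61802101]), 'tool_rot': array([-6.78869590e-01, -3.06659140e+00,  2.69797495e-03]), 'ft_force': array([ 0.86326662, -0.15277015,  0.45409976]), 'width': 92.05188344750468} 18.700000000000003
side {'fx': 414.4236732238696, 'fy': 414.4236732238696, 'cx': 274.137883823801, 'cy': 208.7802154522923, 'k1': -0.0070853939546854025, 'R': array([[ 0.87111215, -0.49065698,  0.02047806],
       [-0.23610404, -0.45501409, -0.85861345],
       [ 0.43060249,  0.74311366, -0.51221439]]), 't': array([-466.44499806,  264.16205377, 1194.55551661])}
top {'fx': 545.2612437261237, 'fy': 545.2612437261237, 'cx': 276.7624097311798, 'cy': 212.20306676483267, 'k1': -0.004797131565757928, 'R': array([[-0.02188251, -0.99964206, -0.01539167],
       [-0.99517446,  0.02325247, -0.0953264 ],
       [ 0.09565017,  0.01323142, -0.99532707]]), 't': array([  -7.18352644,  521.09237645, 1732.10390041])}
```

View pics/top0.png

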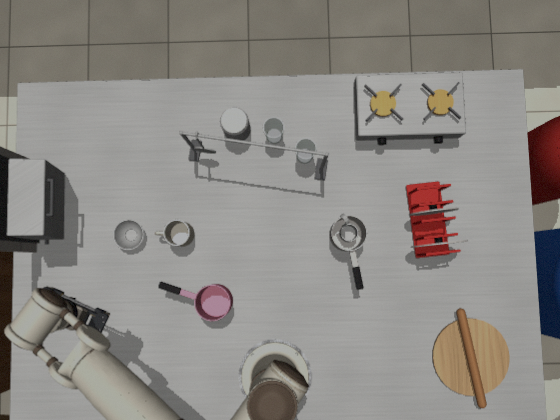

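View pics/side0.png

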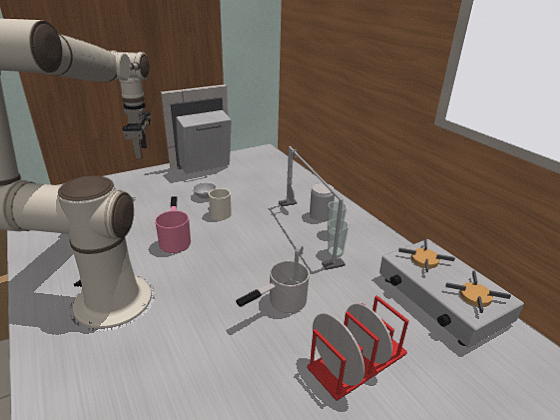

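The top view shows two saucepans. One is pink at (213,302), the look-alike. The other is grey aluminium at (348,234) with the measure inside, and it also appears in the side view at (290,287). The grey one fits the description. I'll confirm that in an enlarged crop.

```bash
cat > h.py <<'E'
import numpy as np, cv2
from cell import r, optics
def proj(c,X):
    p=c['R']@np.asarray(X,float)+c['t']; s=p[:2]/p[2]; s=s*(1+c['k1']*(s@s)); return np.array([c['fx']*s[0]+c['cx'],c['fy']*s[1]+c['cy']])
def ray(c,uv):
    d=np.array([(uv[0]-c['cx'])/c['fx'],(uv[1]-c['cy'])/c['fy']]); s=d.copy()
    for _ in range(5): s=d/(1+c['k1']*(s@s))
    return -c['R'].T@c['t'], c['R'].T@np.array([s[0],s[1],1])
def onz(c,uv,z):
    o,d=ray(c,uv); return o+d*(z-o[2])/d[2]
def tri(obs):
    A=np.zeros((3,3));b=np.zeros(3)
    for c,uv in obs:
        o,d=ray(c,uv); d/=np.linalg.norm(d); P=np.eye(3)-np.outer(d,d); A+=P;b+=P@o
    X=np.linalg.solve(A,b); return X,[np.linalg.norm(proj(c,X)-uv) for c,uv in obs]
def crop(im,x0,y0,x1,y1,k,fn):
    cv2.imwrite(fn,cv2.resize(im[y0:y1,x0:x1,::-1],None,fx=k,fy=k,interpolation=cv2.INTER_CUBIC))
E
python3 - <<'E'
import cv2
from h import *
a=cv2.imread('pics/top0.png')[:,:,::-1];b=cv2.imread('pics/side0.png')[:,:,::-1]
crop(a,300,195,400,295,6,'pics/t0c.png'); crop(b,220,230,350,330,6,'pics/s0c.png')
crop(a,170,110,340,200,4.7,'pics/t0r.png'); crop(b,260,135,370,280,4.1,'pics/s0r.png')
E
```

```text
(no output)
```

View pics/t0c.png

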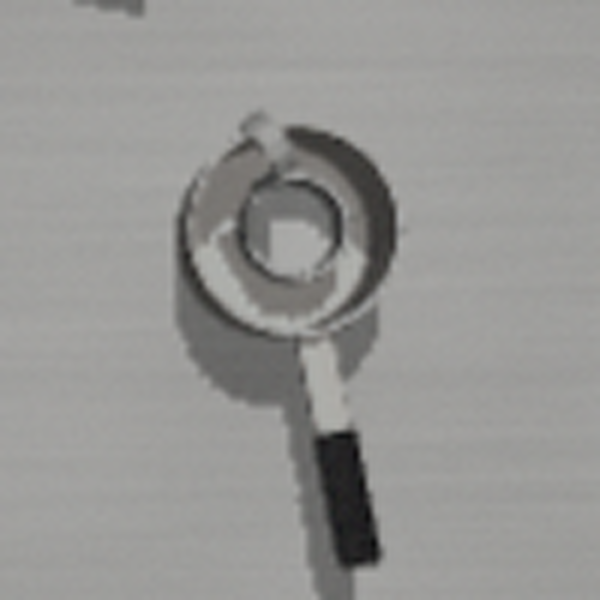

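View pics/s0c.png

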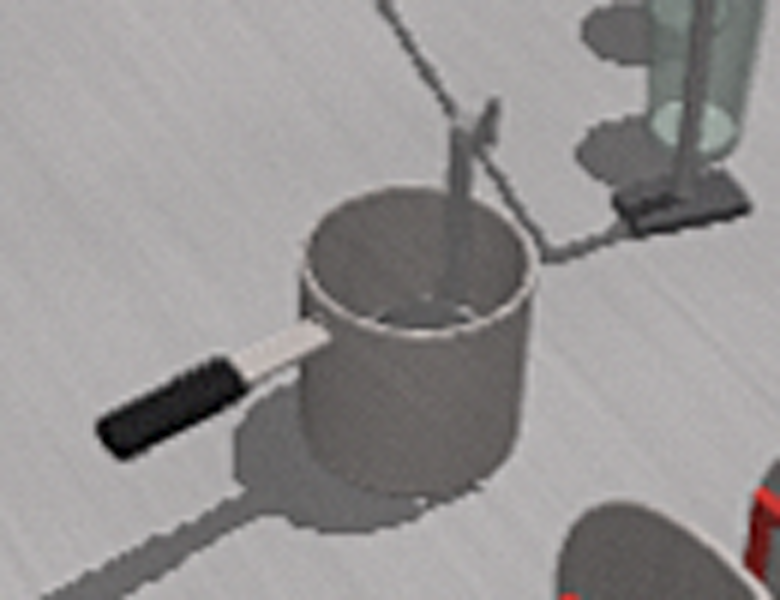

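View pics/t0r.png

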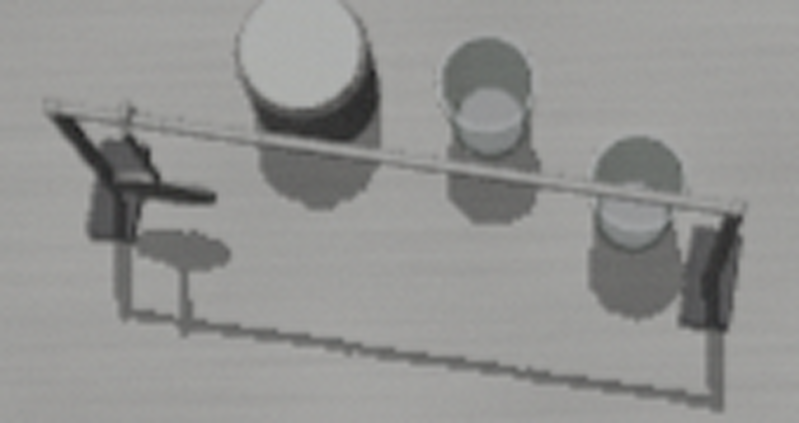

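View pics/s0r.png

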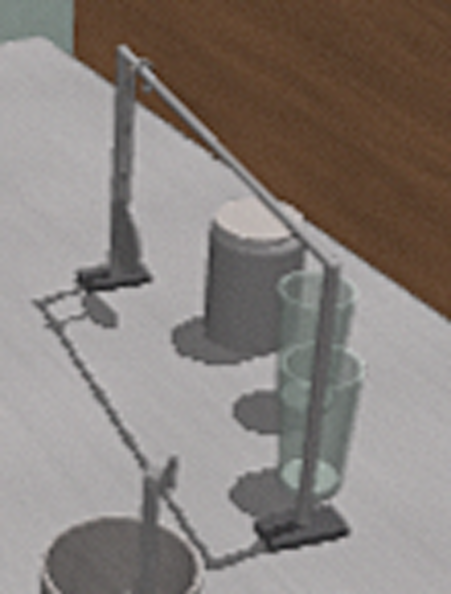

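Confirmed: the grey pan at (348,234) holds the measure, with its hook at about (344,217). Next I'll locate everything by casting rays.

Run:
```python
from h import *
np.set_printoptions(precision=1,suppress=True)
T=optics.camera_info('top');S=optics.camera_info('side')
f=lambda u,v,x0,y0,k:(u/k+x0,v/k+y0)
t=lambda u,v:f(u,v,300,195,6); s=lambda u,v:f(u,v,220,230,6)
print('cup rim z60',onz(T,t(291,228),60))
print('pan rim z105',onz(T,t(290,231),105))
print('pan handle end z90',onz(T,t(360,562),92))
for uv in [(285,165),(275,145),(255,122)]: print('hook',onz(T,t(*uv),168))
print('strap/hook top side/top', tri([(T,t(272,140)),(S,s(475,115))]))
print('hook tip end low', onz(S,s(487,145),135))
print('strap side', onz(S,s(458,130),150))
t2=lambda u,v:f(u,v,170,110,4.7); s2=lambda u,v:f(u,v,260,135,4.1)
L=onz(T,t2(52,107),245);R=onz(T,t2(741,208),245);print('rail',L,R,(L+R)/2,np.linalg.norm(L-R),np.arctan2(*(L-R)[[0,1]][[1,0]]))
print(tri([(T,t2(52,107)),(S,s2(124,50))]),tri([(T,t2(741,208)),(S,s2(332,266))]))
print('skimmer',onz(T,t2(130,110),250))
print('tumbler0',onz(T,t2(633,215),0),onz(T,t2(638,178),115))
print('tumbler1',onz(T,t2(487,80),115))
print('dabba',onz(T,t2(305,48),120))
print('mug',onz(T,(180,234),95))
```

```text
cup rim z60 [ 446.6 -243.2   60. ]
pan rim z105 [ 442.6 -237.4  105. ]
pan handle end z90 [ 274.1 -268.6   92. ]
hook [ 471.7 -228.7  168. ]
hook [ 481.7 -224.1  168. ]
hook [ 493.2 -214.7  168. ]
strap/hook top side/top (array([ 485.1, -223.7,  161.7]), [np.float64(0.17507482573474917), np.float64(0.1861297293211793)])
hook tip end low [ 498.5 -216.7  135. ]
strap side [ 481.3 -216.9  150. ]
rail [734.6 247.2 245. ] [ 661.6 -170.1  245. ] [698.1  38.6 245. ] 423.6928422445408 1.397689570951425
(array([736.1, 246.1, 246.1]), [np.float64(0.6762735782617696), np.float64(0.5116698902401374)]) (array([ 661.2, -169.9,  246.6]), [np.float64(0.03817009446817792), np.float64(0.036717016123409794)])
skimmer [730.3 198.8 250. ]
tumbler0 [ 708.1 -114.8    0. ] [ 709.6 -114.   115. ]
tumbler1 [777.8 -16.2 115. ]
dabba [801.2 103.3 120. ]
mug [453.4 280.5  95. ]
```

The top view gives the rail ends at (181,133) and (328,154), the cup at (348,233) and the hook tip near (342,215). In world terms the cup is at about (447,-243) with its hook at yaw ≈0.55, and the rail middle is at about (698,39) with yaw ≈ -0.173. Before planning I'll check where the wrist camera sits relative to the tool.

Run:
```python
from h import *
from scipy.spatial.transform import Rotation as Ro
np.set_printoptions(precision=2,suppress=True)
o=r.get_obs(); W=optics.camera_info('wrist'); Rt=Ro.from_rotvec(o['tool_rot']).as_matrix()
print(Rt); C=-W['R'].T@W['t']; print('cam in tool',Rt.T@(C-o['tcp_pos']),'axes (rows=cam axes in tool)\n',W['R']@Rt, W['fx'])
im=optics.read_camera('wrist'); cv2.imwrite('pics/w0.png',im[:,:,::-1])
a=cv2.imread('pics/side0.png')[:,:,::-1]; crop(a,90,40,190,170,4.5,'pics/s0g.png')
# yaw estimate
T=optics.camera_info('top')
```

```text
[[-0.91  0.42 -0.  ]
 [ 0.42  0.91 -0.  ]
 [ 0.   -0.   -1.  ]]
cam in tool [  76.86   -0.5  -168.53] axes (rows=cam axes in tool)
 [[-0.    1.    0.  ]
 [-0.96  0.   -0.27]
 [-0.27 -0.    0.96]] 326.2331577877398
```

View pics/w0.png

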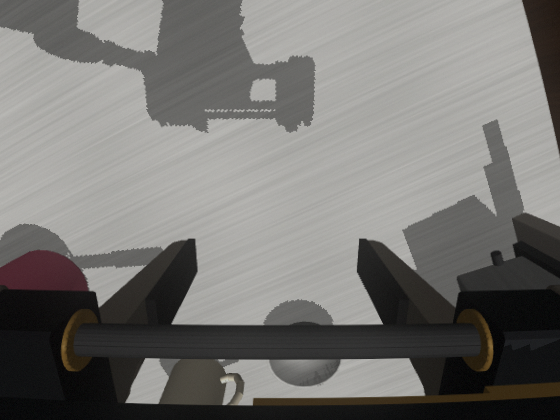

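View pics/s0g.png

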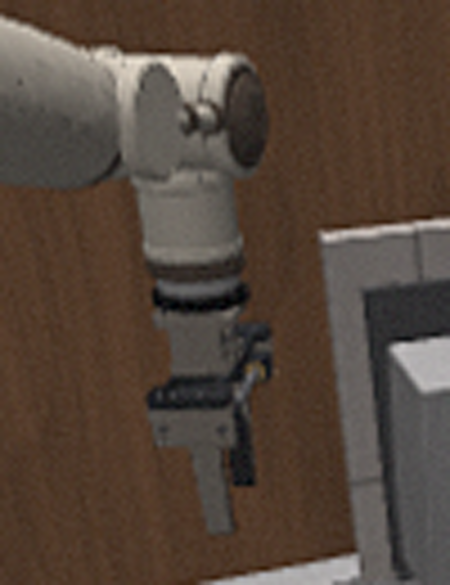

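Call:
play_rows(
  deltas=[
    [-3.28, -3.64, -0.1, 0],
    [-3.28, -3.64, -0.1, 0],
    [-3.28, -3.64, -0.1, 0],
    [-3.28, -3.64, -0.1, 0],
    [-3.28, -3.64, -0.1, 0],
    [-3.28, -3.64, -0.1, 0],
    [-3.28, -3.64, -0.1, 0],
    [-3.28, -3.64, -0.1, 0],
  ],
  fingers=6,
  newtons=30,
)

```text
clock: 1.15
tcp_pos: [357.8, 145.0, 222.5]
tool_rot: [0.679, 3.067, 0.0]
ft_force: [0.4, -0.0, 0.7]
width: 59.6
```

Call:
play_rows(
  deltas=[
    [-3.28, -3.64, -0.1, 0],
    [-3.28, -3.64, -0.1, 0],
    [-3.28, -3.64, -0.1, 0],
    [-3.28, -3.64, -0.1, 0],
    [-3.28, -3.64, -0.1, 0],
    [-3.28, -3.64, -0.1, 0],
    [-3.28, -3.64, -0.1, 0],
    [-3.28, -3.64, -0.1, 0],
  ],
)

```text
clock: 2.15
tcp_pos: [472.8, -229.8, 230.3]
tool_rot: [-0.68, -3.067, -0.0]
ft_force: [0.6, 1.1, 0.5]
width: 60.3
```

Call:
play_rows(
  deltas=[
    [0, 0, 0, -0.12],
    [0, 0, 0, -0.12],
    [0, 0, 0, -0.12],
    [0, 0, 0, -0.12],
    [0, 0, 0, -0.12],
    [0, 0, 0, -0.12],
    [0, 0, 0, -0.12],
    [0, 0, 0, -0.12],
  ],
)

```text
clock: 3.15
tcp_pos: [472.4, -228.1, 230.2]
tool_rot: [0.82, -3.032, -0.001]
ft_force: [0.4, 0.5, 0.3]
width: 59.8
```

```bash
cat >> h.py <<'E'
from scipy.spatial.transform import Rotation as Ro
np.set_printoptions(precision=2,suppress=True)
def st():
    o=r.get_obs(); M=Ro.from_rotvec(o['tool_rot']).as_matrix()
    print('clk %.2f'%o['clock'],'tcp',o['tcp_pos'],'yawx %.3f'%np.arctan2(M[1,0],M[0,0]),'tilt %.4f'%np.arccos(-M[2,2]),'F',o['ft_force'],'w %.1f'%o['width'],'q6 %.2f'%o['joint_positions'][5]); return o,M
def snap(n,fn):
    c=optics.camera_info(n); im=optics.read_camera(n); cv2.imwrite(fn,im[:,:,::-1]); return c,im
E
python3 - <<'E'
from h import *
st(); c,im=snap('wrist','pics/w1.png'); np.save('w1.npy',c,allow_pickle=True)
E
```

```text
clk 3.15 tcp [ 472.45 -228.09  230.24] yawx -2.613 tilt 0.0007 F [0.39 0.45 0.26] w 59.8 q6 -2.78
```

View pics/w1.png

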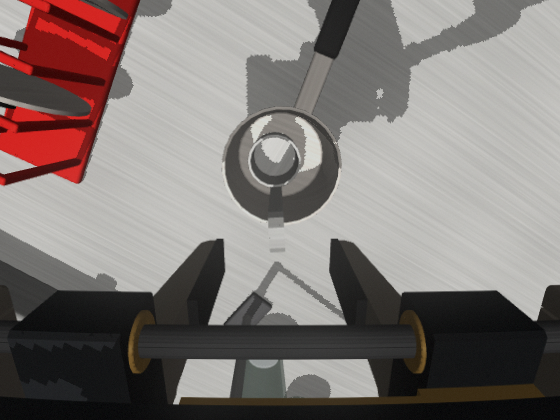

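The wrist view shows the cup at (275,160), the strap top at about (276,205) and the hook tip at about (277,250). The fingers straddle it, aligned with the strap. Now the numbers.

Run:
```python
from h import *
o,M=st(); c=np.load('w1.npy',allow_pickle=True).item(); im=cv2.imread('pics/w1.png')[:,:,::-1]
crop(im,220,100,340,270,3.5,'pics/w1c.png')
for n,uv,z in [('cup rim',(274.5,160),60),('hook tip top',(277,247),165),('strap top bend',(276,212),165),('pan rim',(282,165),105)]:
    P=onz(c,uv,z); print(n,P,'tool',M.T@(P-o['tcp_pos']))
```

```text
clk 3.20 tcp [ 472.47 -228.12  230.26] yawx -2.610 tilt 0.0006 F [0.83 0.71 0.78] w 59.9 q6 -2.78
cup rim [ 446.77 -246.     60.  ] tool [ 31.18  -2.47 170.27]
hook tip top [ 491.24 -217.26  165.  ] tool [-21.7   -0.19  65.26]
strap top bend [ 467.21 -232.16  165.  ] tool [ 6.56 -0.85 65.27]
pan rim [ 441.84 -240.73  105.  ] tool [ 32.76   4.59 125.27]
```

View pics/w1c.png

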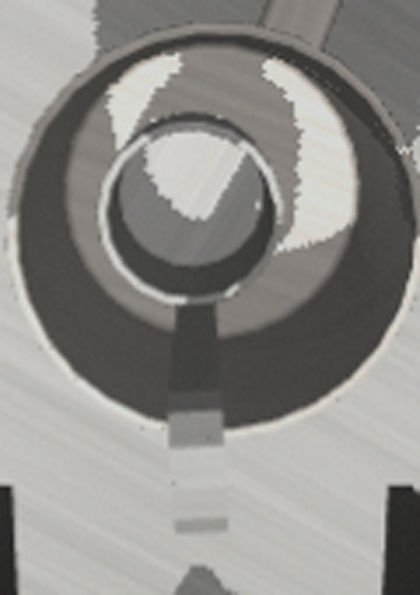

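Call:
play_rows(
  deltas=[
    [0.2, -0.1, 1.4, -0.04],
    [0, 0, 1.4, 0],
    [0, 0, 1.4, 0],
    [0, 0, 1.4, 0],
    [0, 0, 1.4, 0],
    [0, 0, 1.4, 0],
    [0, 0, 1.4, 0],
    [0, 0, 1.3, 0],
  ],
)

```text
clock: 4.2
tcp_pos: [471.4, -230.1, 118.6]
tool_rot: [0.874, -3.017, -0.0]
ft_force: [-0.1, -0.0, -0.3]
width: 60.0
```

Call:
play_rows(
  deltas=[
    [0, 0, 0, 0],
    [0, 0, 0, 0],
    [0, 0, 0, 0],
    [0, 0, 0, 0],
    [0, 0, 0, 0],
    [0, 0, 0, 0],
    [0, 0, 0, 0],
    [0, 0, 0, 0],
  ],
  fingers=0,
  newtons=30,
)

```text
clock: 5.2
tcp_pos: [471.6, -230.2, 119.8]
tool_rot: [-0.874, 3.017, -0.0]
ft_force: [1.1, 0.2, 2.4]
width: 11.8
```

Run:
```python
from h import *
st(); c,im=snap('side','pics/s2.png'); crop(im,200,130,360,330,3,'pics/s2c.png')
```

```text
clk 5.20 tcp [ 471.57 -230.18  119.81] yawx -2.577 tilt 0.0004 F [1.13 0.24 2.38] w 11.8 q6 -2.82
```

View pics/s2c.png

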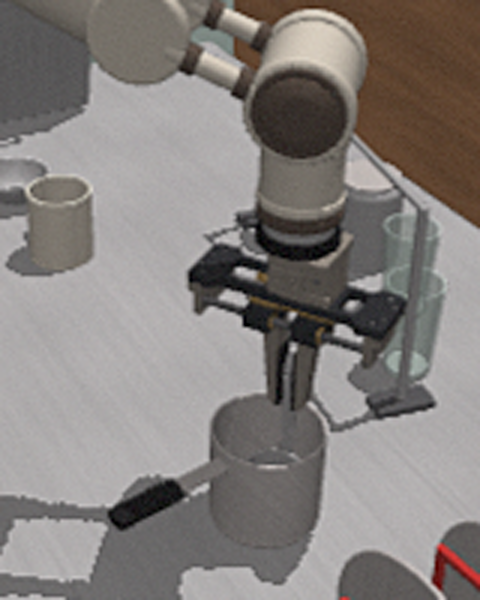

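The strap is gripped: width 11.8 mm against a 12 mm strap. Lifting.

Call:
play_rows(
  deltas=[
    [0, 0, -0.5, 0],
    [0, 0, -1.5, 0],
    [0, 0, -2, 0],
    [0, 0, -2, 0],
    [0, 0, -2, 0],
    [0, 0, -2, 0],
    [0, 0, -2, 0],
    [0, 0, -1, 0],
  ],
)

```text
clock: 6.25
tcp_pos: [471.8, -230.5, 251.6]
tool_rot: [-0.874, 3.016, -0.003]
ft_force: [1.3, 0.0, -1.6]
width: 11.6
```

Run:
```python
from h import *
o,M=st(); c,im=snap('side','pics/s3.png'); crop(im,200,80,360,330,2.4,'pics/s3c.png')
tgt=np.array([448+29.5*.985,20-29.5*.172,0]); d=tgt-o['tcp_pos']; print('tool shift at current yaw',M.T@d)
```

```text
clk 6.25 tcp [ 471.82 -230.49  251.59] yawx -2.577 tilt 0.0025 F [ 1.3   0.04 -1.57] w 11.6 q6 -2.82
tool shift at current yaw [-135.47  205.18  251.2 ]
```

View pics/s3c.png

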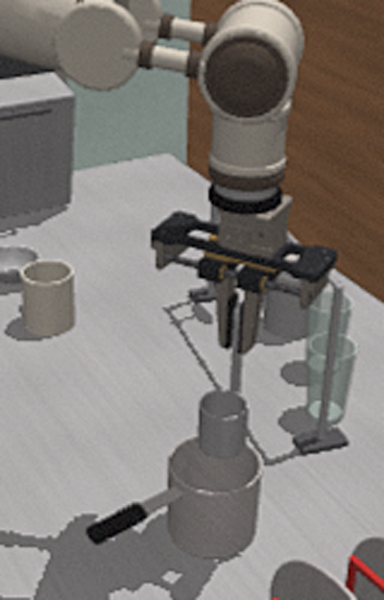

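Call:
play_rows(
  deltas=[
    [-0.8, 1.2, 0, 0],
    [-1.7, 2.6, 0, 0],
    [-2, 3.0, 0, 0],
    [-2, 3.0, 0, 0],
    [-2, 3.0, 0, 0],
    [-2, 3.0, 0, 0],
    [-2, 3.0, 0, 0],
    [-1.0, 1.7, 0, 0],
  ],
)

```text
clock: 7.3
tcp_pos: [474.7, 17.9, 248.4]
tool_rot: [0.877, -3.015, -0.003]
ft_force: [-0.1, -0.4, -1.2]
width: 11.5
```

Call:
play_rows(
  deltas=[
    [0, 0, 0.2, 0.092],
    [0, 0, 0.5, 0.092],
    [0, 0, 1.0, 0.092],
    [0, 0, 1.5, 0.092],
    [0, 0, 2, 0.092],
    [0, 0, 2, 0.092],
    [0, 0, 2, 0.092],
    [0, 0, 1.5, 0.092],
  ],
)

```text
clock: 8.3
tcp_pos: [474.2, 16.4, 140.5]
tool_rot: [-0.273, -3.126, -0.001]
ft_force: [-0.9, -0.2, -1.3]
width: 12.2
```

Run:
```python
from h import *
o,M=st(); c,im=snap('side','pics/s4.png'); crop(im,150,80,330,300,2.6,'pics/s4c.png')
```

```text
clk 8.30 tcp [474.21  16.38 140.54] yawx 2.967 tilt 0.0032 F [-0.87 -0.2  -1.33] w 12.2 q6 -1.62
```

View pics/s4c.png

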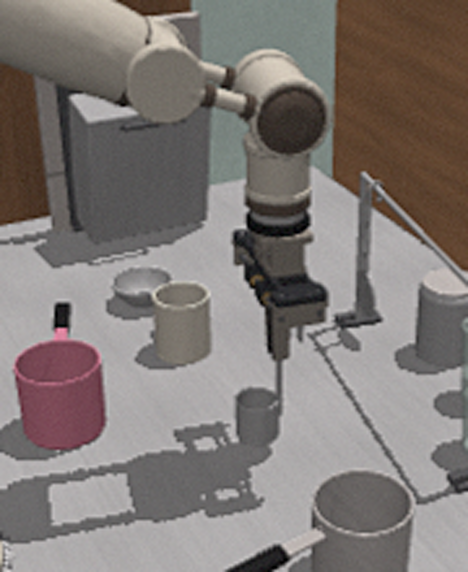

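Call:
play_rows(
  deltas=[
    [0, 0, 0.5, 0],
    [0, 0, 0.5, 0],
    [0, 0, 0.5, 0],
    [0, 0, 0.4, 0],
    [0, 0, 0.2, 0],
    [0, 0, 0.1, 0],
    [0, 0, 0.1, 0],
    [0, 0, 0.0, 0],
  ],
)

```text
clock: 9.35
tcp_pos: [475.9, 15.3, 119.6]
tool_rot: [0.27, 3.13, 0.0]
ft_force: [-0.7, -0.3, -1.3]
width: 11.5
```

Call:
play_rows(
  deltas=[
    [0, 0, 0.05, 0],
    [0, 0, 0.05, 0],
    [0, 0, 0.05, 0],
    [0, 0, 0.05, 0],
    [0, 0, 0.05, 0],
    [0, 0, 0, 0],
    [0, 0, 0, 0],
    [0, 0, 0.0, 0],
  ],
)

```text
clock: 10.35
tcp_pos: [475.9, 15.3, 117.1]
tool_rot: [0.269, 3.13, -0.0]
ft_force: [-0.3, -0.6, -1.3]
width: 11.9
```

Call:
play_rows(
  deltas=[
    [0, 0, 0.05, 0],
    [0, 0, 0.05, 0],
    [0, 0, 0.05, 0],
    [0, 0, 0.05, 0],
    [0, 0, 0, 0],
    [0, 0, 0, 0],
    [0, 0, 0, 0],
    [0, 0, 0.0, 0],
  ],
)

```text
clock: 11.35
tcp_pos: [476.2, 15.2, 115.8]
tool_rot: [0.269, 3.129, -0.0]
ft_force: [-1.4, 0.7, 5.6]
width: 11.7
```

The force rose to 5.6 N, so it has touched down. Opening the fingers.

Call:
play_rows(
  deltas=[
    [0, 0, 0, 0],
    [0, 0, 0, 0],
    [0, 0, 0, 0],
    [0, 0, 0, 0],
    [0, 0, 0, 0],
    [0, 0, 0, 0],
    [0, 0, 0, 0],
    [0, 0, 0.0, 0],
  ],
  fingers=6,
)

```text
clock: 12.35
tcp_pos: [475.9, 15.3, 115.1]
tool_rot: [0.269, 3.13, -0.0]
ft_force: [0.2, 0.8, -0.5]
width: 59.8
```

Call:
play_rows(
  deltas=[
    [0, 0, -1, 0],
    [0, 0, -2, 0],
    [0, 0, -2, 0],
    [0, 0, -2, 0],
    [0, 0, -2, 0],
    [0, 0, -2, 0],
    [0, 0, -2, 0],
    [0, 0, -1.0, 0],
  ],
  fingers=9.1,
)

```text
clock: 13.35
tcp_pos: [476.4, 15.2, 256.9]
tool_rot: [0.269, 3.128, -0.001]
ft_force: [-0.9, -0.0, -0.1]
width: 91.1
```

Run:
```python
from h import *
o,M=st(); c,im=snap('wrist','pics/w5.png');np.save('w5.npy',c,allow_pickle=True); crop(im,180,60,380,290,2.6,'pics/w5c.png')
c,im=snap('side','pics/s5.png'); crop(im,190,150,330,280,4,'pics/s5c.png')
```

```text
clk 13.35 tcp [476.44  15.18 256.95] yawx 2.970 tilt 0.0025 F [-0.9  -0.04 -0.1 ] w 91.1 q6 -1.62
```

View pics/w5c.png

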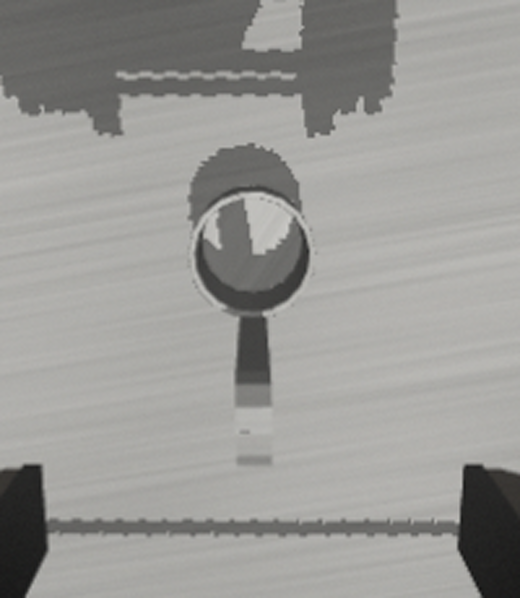

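View pics/s5c.png

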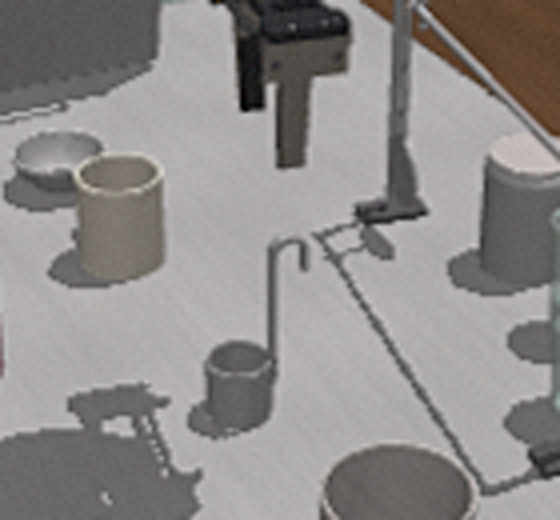

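The measure stands upright on the counter. In the wrist crop the rim centre is at (252,252) and the hook's far end at (254,461). Now computing its place in the tool frame.

Run:
```python
from h import *
o,M=st(); c=np.load('w5.npy',allow_pickle=True).item(); im=cv2.imread('pics/w5.png')
f=lambda u,v:(180+u/2.6,60+v/2.6)
for n,uv,z in [('rim left',(192,253),56),('rim right',(313,253),56),('rim near',(252,187),56),('rim far',(252,318),56),('hook end',(254,465),150),('hook top start',(254,405),165)]:
    P=onz(c,f(*uv),z); print(n,P,'tool',M.T@(P-o['tcp_pos']))
# top view check
T,im=snap('top','pics/t5.png'); crop(im,220,170,340,290,5,'pics/t5c.png')
print(proj(T,[448,20,56]))
```

```text
clk 13.45 tcp [476.55  15.15 256.51] yawx 2.970 tilt 0.0026 F [-0.05 -0.02 -0.27] w 91.3 q6 -1.62
rim left [443.14  -5.9   56.  ] tool [ 29.84 -26.43 200.44]
rim right [452.14  45.94  56.  ] tool [ 29.84  26.19 200.43]
rim near [419.88  24.61  56.  ] tool [ 57.97  -0.34 200.36]
rim far [476.01  14.88  56.  ] tool [  1.01  -0.33 200.51]
hook end [508.1    9.98 150.  ] tool [-31.69   0.31 106.59]
hook top start [481.82  14.48 165.  ] tool [-5.07  0.25 91.52]
[264.76 234.52]
```

View pics/t5c.png

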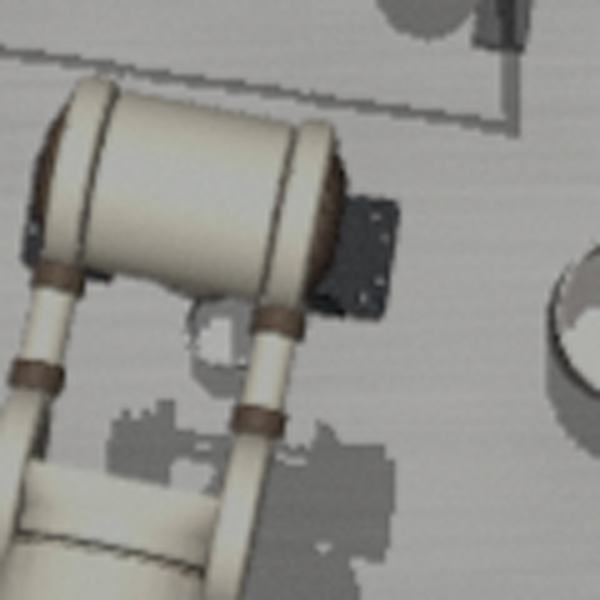

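Call:
play_rows(
  deltas=[
    [2.2, 0, 0, 0],
    [2.3, 0, 1, 0],
    [0, 0, 2, 0],
    [0, 0, 2.5, 0],
    [0, 0, 2.5, 0],
    [0, 0, 2.5, 0],
    [0, 0, 2.5, 0],
    [0, 0, 1.5, 0],
  ],
)

```text
clock: 14.5
tcp_pos: [430.1, 23.3, 108.0]
tool_rot: [-0.269, -3.127, -0.001]
ft_force: [0.4, -0.3, -1.0]
width: 91.4
```

Run:
```python
from h import *
o,M=st(); c,im=snap('wrist','pics/w6.png');np.save('w6.npy',c,allow_pickle=True)
c,im=snap('side','pics/s6.png'); crop(im,170,110,330,280,3.5,'pics/s6c.png')
```

```text
clk 14.50 tcp [430.07  23.33 108.  ] yawx 2.970 tilt 0.0033 F [ 0.41 -0.25 -1.02] w 91.4 q6 -1.63
```

View pics/w6.png

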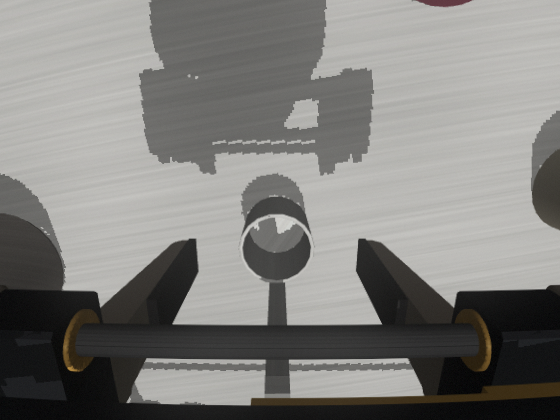

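View pics/s6c.png

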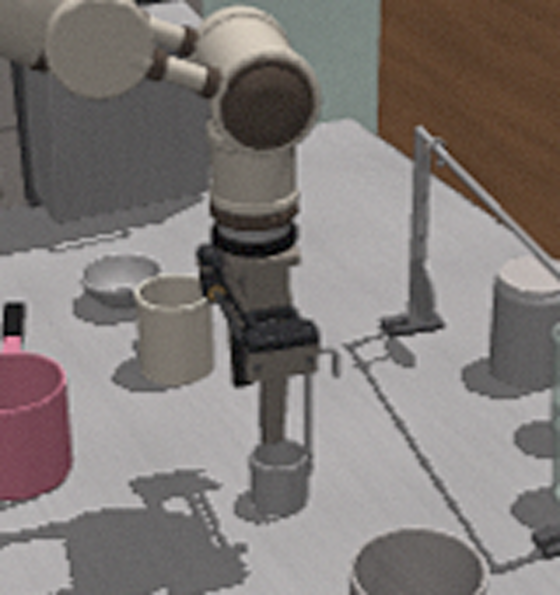

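Run:
```python
from h import *
o,M=st(); c=np.load('w6.npy',allow_pickle=True).item()
for uv in [(277,213),(277,283),(240,246),(314,246)]:
    P=onz(c,uv,56); print(P,'tool',M.T@(P-o['tcp_pos']))
```

```text
clk 14.60 tcp [429.81  23.37 108.1 ] yawx 2.970 tilt 0.0044 F [ 0.12  1.15 -0.14] w 90.9 q6 -1.63
[420.56  24.59  56.  ] tool [ 9.1  -0.39 52.14]
[474.96  15.17  56.  ] tool [-46.11  -0.38  51.9 ]
[440.71  -6.26  56.  ] tool [-16.03 -27.35  52.02]
[449.94  46.87  56.  ] tool [-16.04  26.59  52.04]
```

Call:
play_rows(
  deltas=[
    [-0.1, 0, 0.5, 0],
    [0, 0, 1, 0],
    [0, 0, 1.2, 0],
    [0, 0, 1.2, 0],
    [0, 0, 1.2, 0],
    [0, 0, 1.2, 0],
    [0, 0, 1.0, 0],
    [0, 0, 0.4, 0],
  ],
)

```text
clock: 15.6
tcp_pos: [432.0, 22.9, 32.3]
tool_rot: [-0.269, -3.129, -0.0]
ft_force: [-0.0, 0.1, -0.4]
width: 91.2
```

Run:
```python
from h import *
o,M=st()
c,im=snap('side','pics/s7.png'); crop(im,190,130,320,280,4,'pics/s7c.png')
```

```text
clk 15.60 tcp [432.04  22.9   32.27] yawx 2.970 tilt 0.0012 F [-0.03  0.12 -0.37] w 91.2 q6 -1.63
```

View pics/s7c.png

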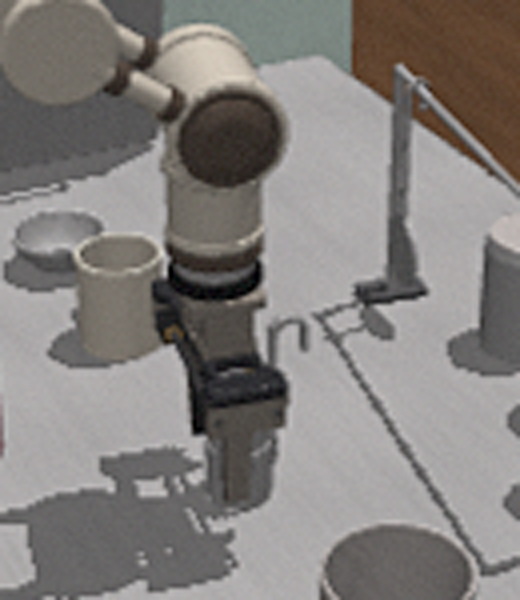

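There is no contact force, so the body clears the strap. Closing on the cup.

Call:
play_rows(
  deltas=[
    [0, 0, 0, 0],
    [0, 0, 0, 0],
    [0, 0, 0, 0],
    [0, 0, 0, 0],
    [0, 0, 0, 0],
    [0, 0, 0, 0],
    [0, 0, 0, 0],
    [0, 0, 0.0, 0],
  ],
  fingers=4.5,
  newtons=25,
)

```text
clock: 16.65
tcp_pos: [432.8, 22.7, 33.3]
tool_rot: [0.269, 3.13, -0.0]
ft_force: [0.4, -0.1, 1.9]
width: 51.5
```

Run:
```python
from h import *
o,M=st()
c,im=snap('side','pics/s8.png'); crop(im,190,130,320,280,4,'pics/s8c.png')
c,im=snap('wrist','pics/w8.png');np.save('w8.npy',c,allow_pickle=True)
```

```text
clk 16.65 tcp [432.75  22.69  33.3 ] yawx 2.970 tilt 0.0005 F [ 0.43 -0.06  1.92] w 51.5 q6 -1.63
```

View pics/w8.png

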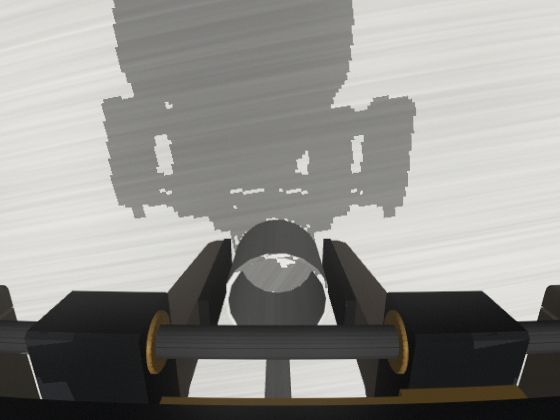

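View pics/s8c.png

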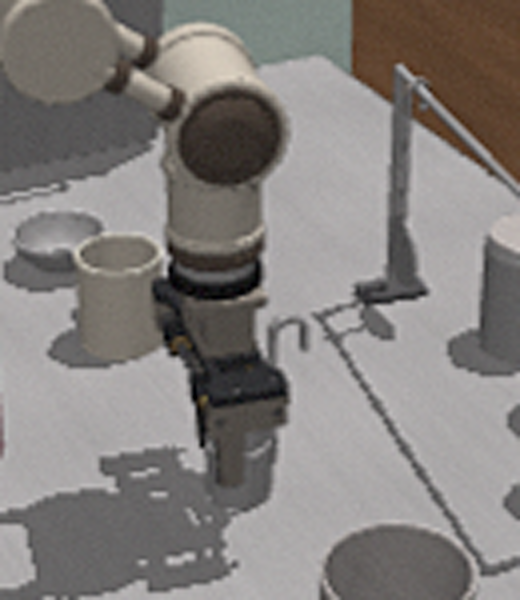

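Run:
```python
from h import *
o,M=st(); c=np.load('w8.npy',allow_pickle=True).item()
im=cv2.imread('pics/w8.png')[:,:,::-1]; crop(im,200,200,360,400,3,'pics/w8c.png')
for uv in [(278,250),(278,254),(278,258)]:
    P=onz(c,uv,56); print(P,'tool',M.T@(P-o['tcp_pos']))
for uv in [(278,220)]:
    P=onz(c,uv,0); print(P,'tool',M.T@(P-o['tcp_pos']))
```

```text
clk 16.75 tcp [432.73  22.71  33.29] yawx 2.970 tilt 0.0005 F [ 0.14 -1.03  1.96] w 51.7 q6 -1.63
[419.27  25.11  56.  ] tool [ 13.67   0.06 -22.72]
[421.34  24.76  56.  ] tool [ 11.57   0.06 -22.72]
[423.43  24.4   56.  ] tool [  9.45   0.06 -22.72]
[422.49  24.76   0.  ] tool [10.46  0.27 33.28]
```

View pics/w8c.png

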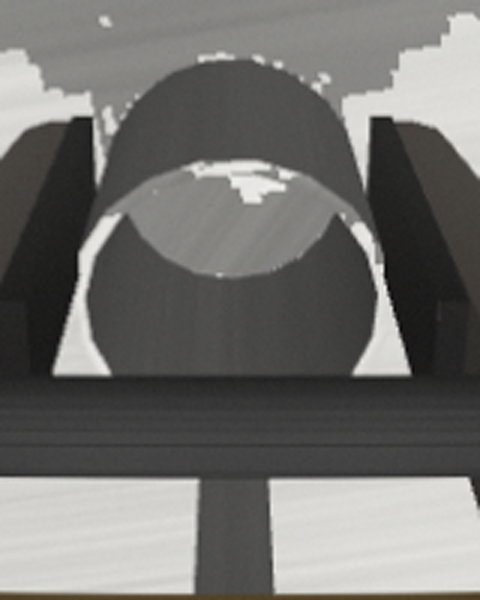

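Call:
play_rows(
  deltas=[
    [0, 0, -0.1, 0],
    [0, 0, -0.2, 0],
    [0, 0, -0.3, 0],
    [0, 0, -0.3, 0],
    [0, 0, -0.3, 0],
    [0, 0, -0.3, 0],
    [0, 0, -0.3, 0],
    [0, 0, -0.2, 0],
  ],
)

```text
clock: 17.75
tcp_pos: [432.6, 22.8, 53.3]
tool_rot: [0.27, 3.13, -0.0]
ft_force: [-0.2, 0.0, -1.1]
width: 51.5
```

Run:
```python
from h import *
o,M=st()
c,im=snap('side','pics/s9.png'); crop(im,190,130,320,280,4,'pics/s9c.png')
```

```text
clk 17.75 tcp [432.58  22.8   53.34] yawx 2.970 tilt 0.0002 F [-0.17  0.04 -1.12] w 51.5 q6 -1.63
```

View pics/s9c.png

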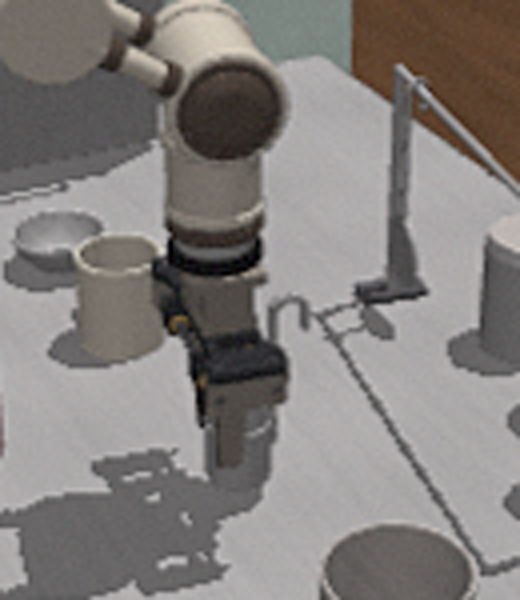

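Call:
play_rows(
  deltas=[
    [0, 0, -0.6, 0],
    [0, 0, -1.2, 0],
    [0, 0, -1.6, 0],
    [0, 0, -1.8, 0],
    [0, 0, -1.8, 0],
    [0, 0, -1.8, 0],
    [0, 0, -1.4, 0],
    [0, 0, -0.8, 0],
  ],
)

```text
clock: 18.8
tcp_pos: [432.9, 22.7, 164.3]
tool_rot: [0.269, 3.129, -0.0]
ft_force: [-0.2, -0.5, -1.4]
width: 51.6
```

Call:
play_rows(
  deltas=[
    [-0.8, 0.3, 0, 0],
    [-1.5, 0.8, 0, 0],
    [-2.5, 1.2, 0, 0],
    [-3, 1.5, 0, 0],
    [-3, 1.5, 0, 0],
    [-2.7, 1.2, 0, 0],
    [-1.8, 0.8, 0, 0],
    [-0.9, 0.3, 0, 0],
  ],
)

```text
clock: 19.8
tcp_pos: [605.6, 70.4, 161.7]
tool_rot: [-0.269, -3.128, -0.0]
ft_force: [-0.6, 0.3, -1.8]
width: 51.6
```

Run:
```python
from h import *
o,M=st()
c,im=snap('side','pics/s10.png'); np.save('s10.npy',c,allow_pickle=True); crop(im,190,90,340,240,4,'pics/s10c.png')
c,im=snap('top','pics/t10.png'); crop(im,180,100,330,230,5,'pics/t10c.png')
```

```text
clk 19.80 tcp [605.56  70.4  161.65] yawx 2.970 tilt 0.0019 F [-0.58  0.31 -1.77] w 51.6 q6 -1.48
```

View pics/s10c.png

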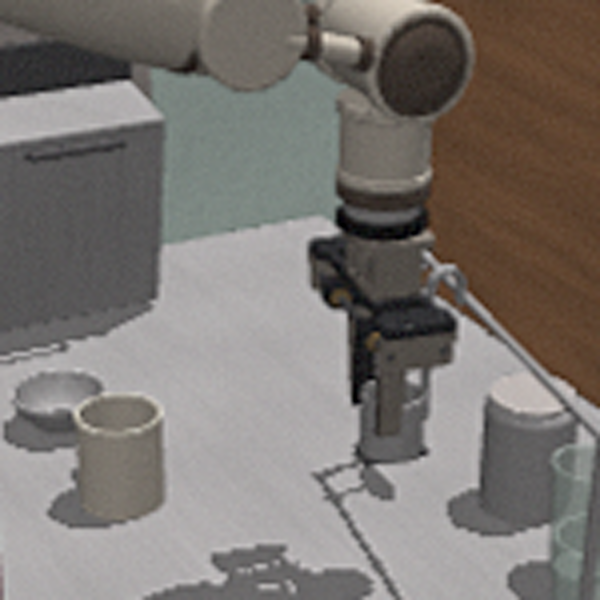

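View pics/t10c.png

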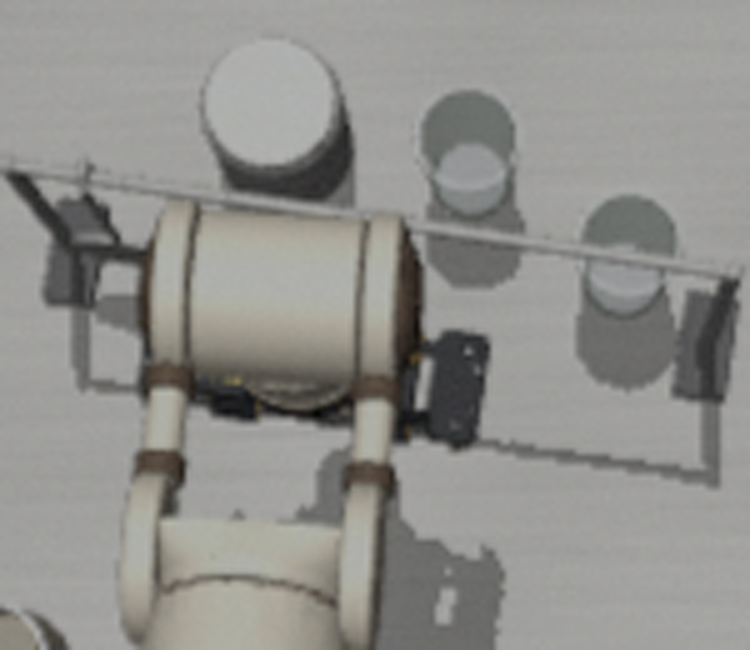

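```bash
cat >> h.py <<'E'
RM=np.array([698.1,38.6,245.]); ry=-0.173
RX=np.array([np.cos(ry),np.sin(ry),0]);RY=np.array([-np.sin(ry),np.cos(ry),0])
def hookpts(axis,u,lean=0):
    a=np.linspace(0,np.pi,15); pts=[(29.5,60),(29.5,150)]+[(43-13.5*np.cos(t),150+13.5*np.sin(t)+0) for t in a]+[(56.5,131)]
    return [axis+RX*x+np.array([0,0,u+z]) for x,z in pts]
def overlay(fn,cam,c,axis,u,box,k,out):
    x0,y0,x1,y1=box; im=cv2.imread(fn)[y0:y1,x0:x1]; im=cv2.resize(im,None,fx=k,fy=k,interpolation=cv2.INTER_CUBIC)
    q=lambda P:tuple(int(v) for v in (proj(c,P)-[x0,y0])*k)
    p=[q(P) for P in hookpts(axis,u)]
    for a,b in zip(p,p[1:]): cv2.line(im,a,b,(0,0,255),1)
    cv2.line(im,q(RM-RY*200),q(RM+RY*200),(255,0,0),1); cv2.imwrite(out,im)
E
python3 - <<'E'
from h import *
o,M=st(); c=optics.camera_info('side')
ax=o['tcp_pos']-M[:,0]*16.5; ax[2]=0; d=ax-RM; print('axis in rail', d@RX,d@RY)
overlay('pics/s10.png','side',c,ax,o['tcp_pos'][2]-33.3,(270,140,340,200),9,'pics/o10.png')
E
```

```text
clk 19.90 tcp [605.32  70.07 162.16] yawx 2.970 tilt 0.0012 F [-0.21  0.28 -2.09] w 51.7 q6 -1.48
axis in rail -80.31430545546719 15.055787204609565
```

View pics/o10.png

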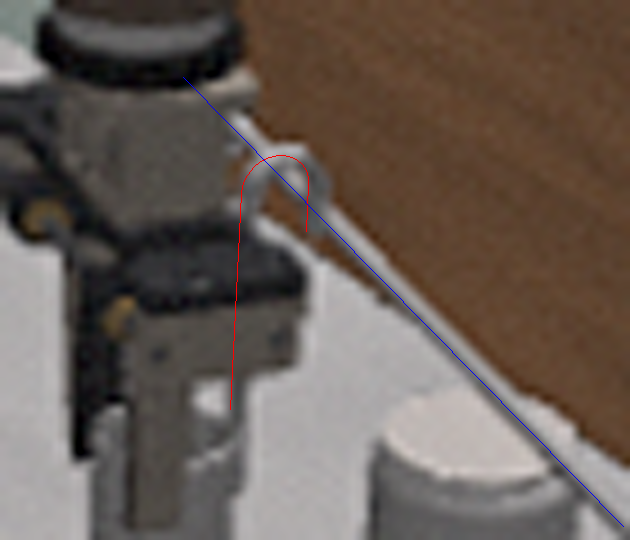

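The hook and bar projections share the same ~1.4 px offset in the side view (hook at about (302,160), bar passing about (306,165)), so their relative position is good to 1–2 mm. Moving over the bar.

Call:
play_rows(
  deltas=[
    [-0.2, 0, 0, 0],
    [-0.5, 0, 0, 0],
    [-0.6, 0, 0, 0],
    [-0.7, 0, 0, 0],
    [-0.7, 0, 0, 0],
    [-0.6, 0, 0, 0],
    [-0.3, 0, 0, 0],
    [-0.1, 0, 0, 0],
  ],
)

```text
clock: 20.9
tcp_pos: [641.7, 63.6, 163.0]
tool_rot: [-0.27, -3.13, 0.0]
ft_force: [0.1, 0.4, -1.2]
width: 51.4
```

Call:
play_rows(
  deltas=[
    [0, 0, 0.2, 0],
    [0, 0, 0.4, 0],
    [0, 0, 0.5, 0],
    [0, 0, 0.5, 0],
    [0, 0, 0.5, 0],
    [0, 0, 0.4, 0],
    [0, 0, 0.3, 0],
    [0, 0, 0.2, 0],
  ],
)

```text
clock: 21.9
tcp_pos: [641.6, 63.7, 132.9]
tool_rot: [-0.27, -3.13, -0.0]
ft_force: [0.1, 0.2, -2.0]
width: 51.6
```

Run:
```python
from h import *
o,M=st(); c,im=snap('side','pics/s11.png')
ax=o['tcp_pos']-M[:,0]*16.5; ax[2]=0; d=ax-RM; print('axis in rail', d@RX,d@RY,'u',o['tcp_pos'][2]-33.3)
overlay('pics/s11.png','side',c,ax,o['tcp_pos'][2]-33.3,(270,140,340,200),9,'pics/o11.png')
```

```text
clk 21.90 tcp [641.58  63.68 132.94] yawx 2.970 tilt 0.0000 F [ 0.09  0.16 -1.95] w 51.6 q6 -1.49
axis in rail -43.496309966403416 14.995870595413674 u 99.64248025226367
```

View pics/o11.png

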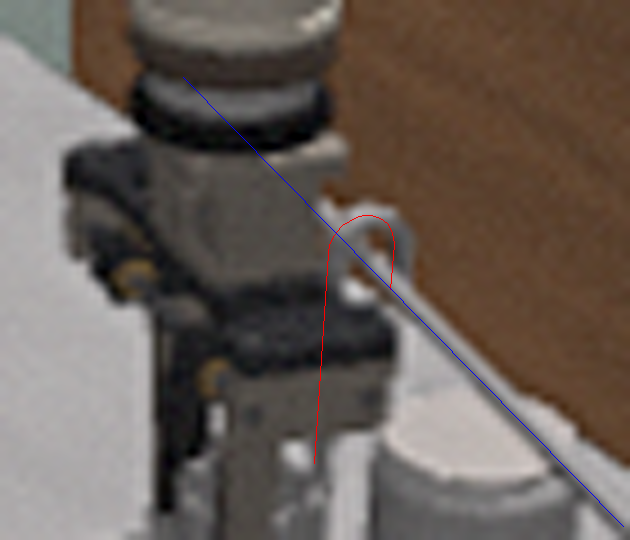

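The bar passes inside the hook arch in the side view. Lowering gently while watching the force.

Call:
play_rows(
  deltas=[
    [0, 0, 0.1, 0],
    [0, 0, 0.1, 0],
    [0, 0, 0.1, 0],
    [0, 0, 0.1, 0],
    [0, 0, 0.1, 0],
    [0, 0, 0.1, 0],
    [0, 0, 0.1, 0],
    [0, 0, 0.1, 0],
  ],
  newtons=15,
)

```text
clock: 22.95
tcp_pos: [641.6, 63.7, 125.0]
tool_rot: [-0.269, -3.13, 0.0]
ft_force: [-0.3, 0.1, -1.8]
width: 52.2
```

Call:
play_rows(
  deltas=[
    [0, 0, 0.05, 0],
    [0, 0, 0.05, 0],
    [0, 0, 0.05, 0],
    [0, 0, 0.05, 0],
    [0, 0, 0.0, 0],
    [0, 0, 0, 0],
    [0, 0, 0, 0],
    [0, 0, 0, 0],
  ],
)

```text
clock: 23.95
tcp_pos: [641.6, 63.7, 123.1]
tool_rot: [0.27, 3.13, 0.0]
ft_force: [0.4, 0.1, -1.6]
width: 52.2
```

Call:
play_rows(
  deltas=[
    [0, 0, 0.05, 0],
    [0, 0, 0.05, 0],
    [0, 0, 0.05, 0],
    [0, 0, 0.05, 0],
    [0, 0, 0.0, 0],
    [0, 0, 0, 0],
    [0, 0, 0, 0],
    [0, 0, 0, 0],
  ],
)

```text
clock: 24.95
tcp_pos: [641.7, 63.6, 121.3]
tool_rot: [0.27, 3.13, -0.0]
ft_force: [0.4, -0.2, -0.1]
width: 52.1
```

Call:
play_rows(
  deltas=[
    [0, 0, 0.05, 0],
    [0, 0, 0.05, 0],
    [0, 0, 0.0, 0],
    [0, 0, 0.0, 0],
    [0, 0, 0.0, 0],
    [0, 0, 0, 0],
    [0, 0, 0, 0],
    [0, 0, 0, 0],
  ],
)

```text
clock: 25.95
tcp_pos: [642.3, 63.6, 120.8]
tool_rot: [0.269, 3.128, -0.0]
ft_force: [3.0, -0.8, 5.3]
width: 52.4
```

The hook touched the bar at TCP z ≈ 121. I can't follow the full 17° lean because the gripper body would meet the bar, so I'll reduce the grip and let the cup pivot in the pads, pushing it along its hanging arc to shorten the swing at release.

Call:
play_rows(
  deltas=[
    [0, 0, 0, 0],
    [0, 0, 0, 0],
    [-0.05, 0, 0.02, 0],
    [-0.05, 0, 0.02, 0],
    [-0.05, 0, 0.02, 0],
    [-0.05, 0, 0.02, 0],
    [-0.05, 0, 0.02, 0],
    [-0.05, 0, 0.02, 0],
  ],
  newtons=6,
)

```text
clock: 26.95
tcp_pos: [644.9, 63.1, 119.4]
tool_rot: [0.269, 3.129, 0.0]
ft_force: [1.6, 0.2, 5.4]
width: 52.4
```

Run:
```python
from h import *
o,M=st(); print(o['moment'])
c,im=snap('side','pics/s12.png'); crop(im,250,140,340,240,6,'pics/s12c.png')
```

```text
clk 26.95 tcp [644.94  63.12 119.41] yawx 2.970 tilt 0.0011 F [1.65 0.24 5.43] w 52.4 q6 -1.49
[-0.07 -0.46 -0.06]
```

View pics/s12c.png

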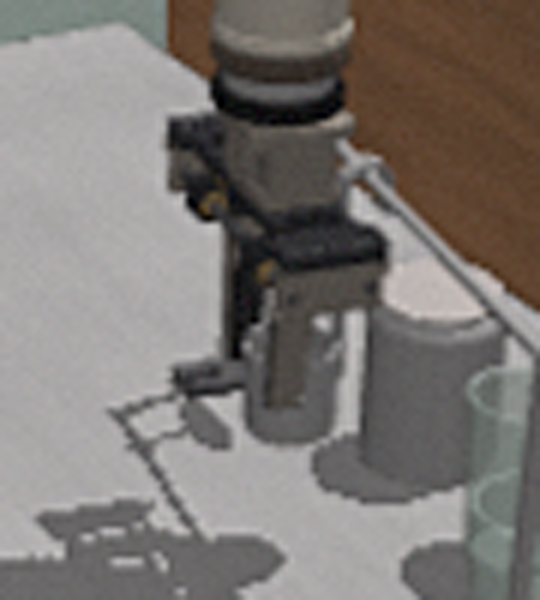

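Call:
play_rows(
  deltas=[
    [-0.05, 0, 0.02, 0],
    [-0.05, 0, 0.02, 0],
    [-0.05, 0, 0.02, 0],
    [-0.05, 0, 0.02, 0],
    [-0.05, 0, 0.02, 0],
    [-0.05, 0, 0.02, 0],
    [-0.05, 0, 0.02, 0],
    [-0.05, 0, 0.02, 0],
  ],
  newtons=5,
)

```text
clock: 28.0
tcp_pos: [648.3, 62.5, 117.1]
tool_rot: [-0.269, -3.129, -0.0]
ft_force: [1.8, -0.8, 3.4]
width: 51.3
```

Run:
```python
from h import *
o,M=st(); print(o['moment'],(o['tcp_pos']-RM)@RX)
c,im=snap('wrist','pics/w13.png')
c,im=snap('side','pics/s13.png'); crop(im,250,140,340,240,6,'pics/s13c.png')
```

```text
clk 28.00 tcp [648.27  62.53 117.06] yawx 2.970 tilt 0.0006 F [ 1.84 -0.79  3.38] w 51.3 q6 -1.49
[-0.03 -0.33  0.02] -53.2037620948925
```

View pics/s13c.png

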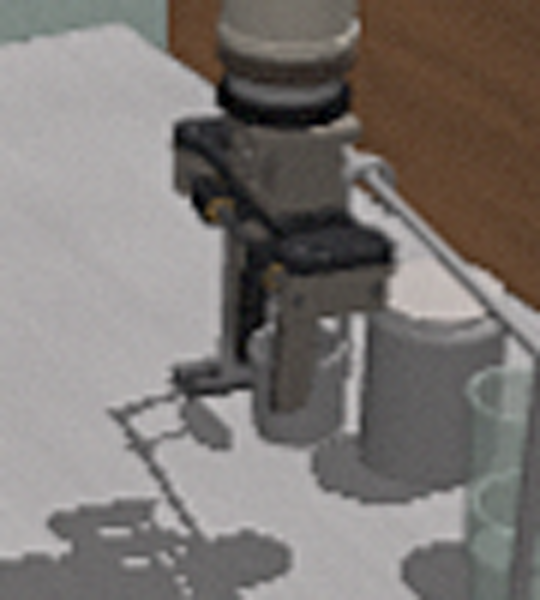

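View pics/w13.png

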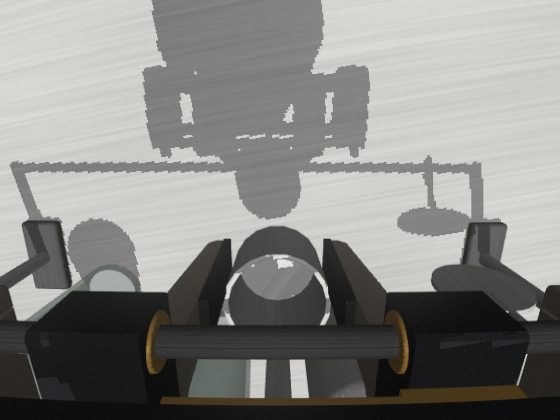

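The cup is pivoting as intended: its underside has moved forward, by roughly 3–4°. About 11 mm remains between the body and the bar, so I'll continue by 8 mm.

Call:
play_rows(
  deltas=[
    [-0.05, 0, 0.02, 0],
    [-0.05, 0, 0.02, 0],
    [-0.05, 0, 0.02, 0],
    [-0.05, 0, 0.02, 0],
    [-0.05, 0, 0.02, 0],
    [-0.05, 0, 0.02, 0],
    [-0.05, 0, 0.02, 0],
    [-0.05, 0, 0.02, 0],
  ],
)

```text
clock: 29.1
tcp_pos: [652.3, 61.8, 115.5]
tool_rot: [-0.269, -3.13, 0.0]
ft_force: [1.1, 0.5, 2.3]
width: 51.9
```

Call:
play_rows(
  deltas=[
    [-0.05, 0, 0.02, 0],
    [-0.05, 0, 0.02, 0],
    [-0.05, 0, 0.02, 0],
    [-0.05, 0, 0.02, 0],
    [-0.05, 0, 0.02, 0],
    [-0.05, 0, 0.02, 0],
    [-0.05, 0, 0.02, 0],
    [-0.05, 0, 0.02, 0],
  ],
)

```text
clock: 30.1
tcp_pos: [656.4, 61.1, 114.1]
tool_rot: [-0.27, -3.13, 0.0]
ft_force: [0.2, 0.4, 1.2]
width: 51.1
```

Run:
```python
from h import *
o,M=st(); print(o['moment'],(o['tcp_pos']-RM)@RX)
c,im=snap('wrist','pics/w14.png'); crop(im,200,200,360,400,3,'pics/w14c.png')
c,im=snap('side','pics/s14.png'); crop(im,250,140,340,240,6,'pics/s14c.png')
```

```text
clk 30.10 tcp [656.38  61.11 114.09] yawx 2.970 tilt 0.0000 F [0.15 0.44 1.19] w 51.1 q6 -1.49
[-0.02 -0.11 -0.03] -44.97176675009575
```

View pics/s14c.png

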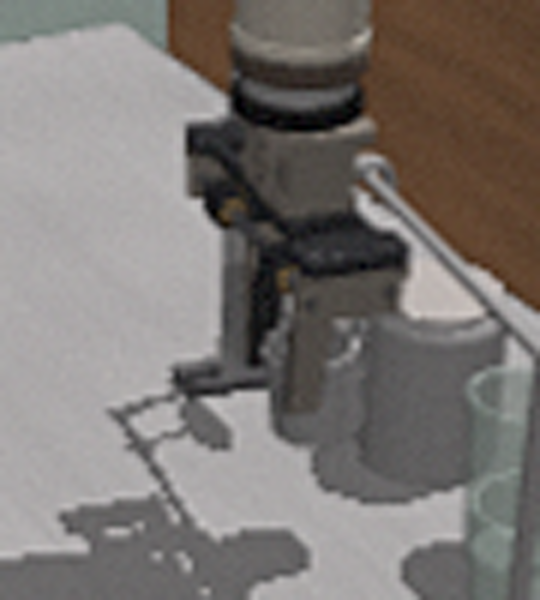

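View pics/w14c.png

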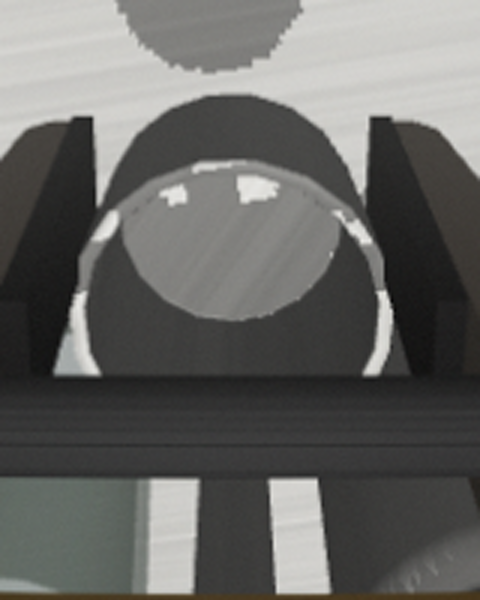

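The wrist view shows the underside's near edge moved from crop row 58 to 95, with the rim unchanged, so the lean is about 8°. There is no body contact. I'll take 2 mm more, then open.

Call:
play_rows(
  deltas=[
    [-0.05, 0, 0.02, 0],
    [-0.05, 0, 0.02, 0],
    [-0.05, 0, 0.02, 0],
    [-0.05, 0, 0.01, 0],
    [0, 0, 0, 0],
    [0, 0, 0, 0],
    [0, 0, 0, 0],
    [0, 0, 0, 0],
  ],
  newtons=3,
)

```text
clock: 31.2
tcp_pos: [658.3, 60.8, 113.4]
tool_rot: [0.27, 3.13, -0.0]
ft_force: [1.2, -0.1, 1.1]
width: 51.6
```

Run:
```python
from h import *
o,M=st(); print(o['moment'],(o['tcp_pos']-RM)@RX)
c,im=snap('side','pics/s15.png'); crop(im,280,140,340,200,9,'pics/s15c.png')
```

```text
clk 31.20 tcp [658.31  60.77 113.41] yawx 2.970 tilt 0.0000 F [ 1.17 -0.07  1.08] w 51.6 q6 -1.49
[ 0.02 -0.11 -0.04] -43.01760404289421
```

View pics/s15c.png

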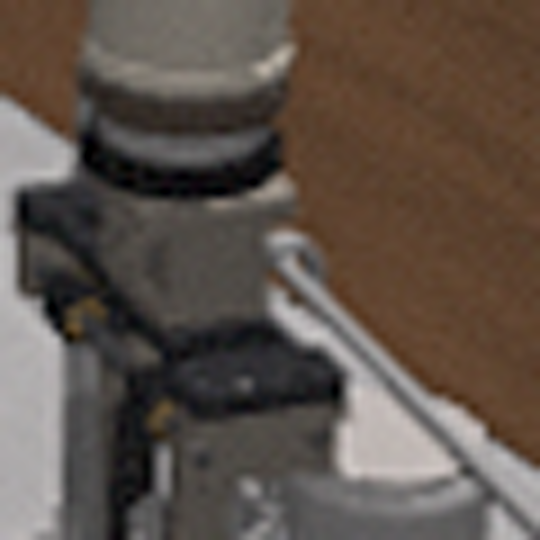

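Call:
play_rows(
  deltas=[
    [0, 0, 0, 0],
    [0, 0, 0, 0],
    [0, 0, 0, 0],
    [0, 0, 0, 0],
    [0, 0, 0, 0],
    [0, 0, 0, 0],
    [0, 0, 0, 0],
    [0, 0, 0, 0],
  ],
  fingers=7,
)

```text
clock: 32.25
tcp_pos: [658.3, 60.8, 113.4]
tool_rot: [-0.27, -3.13, 0.0]
ft_force: [-0.7, -0.6, 0.2]
width: 69.8
```

Run:
```python
from h import *
o,M=st()
c,im=snap('side','pics/s16.png'); crop(im,250,140,340,240,6,'pics/s16c.png')
c,im=snap('wrist','pics/w16.png')
```

```text
clk 32.25 tcp [658.3   60.76 113.39] yawx 2.970 tilt 0.0001 F [-0.7  -0.58  0.18] w 69.8 q6 -1.49
```

View pics/s16c.png

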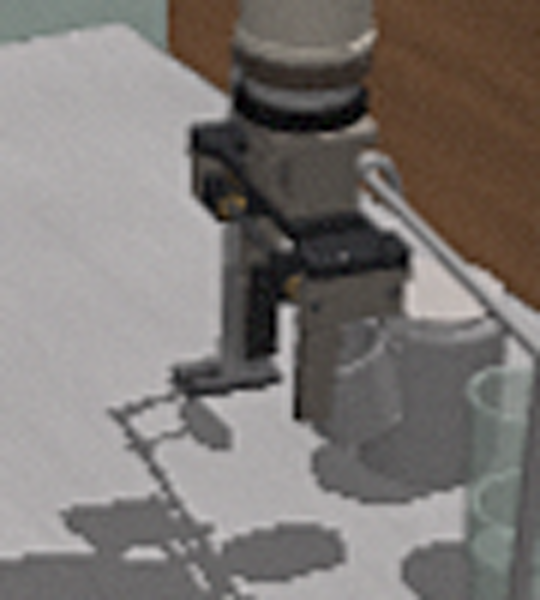

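View pics/w16.png

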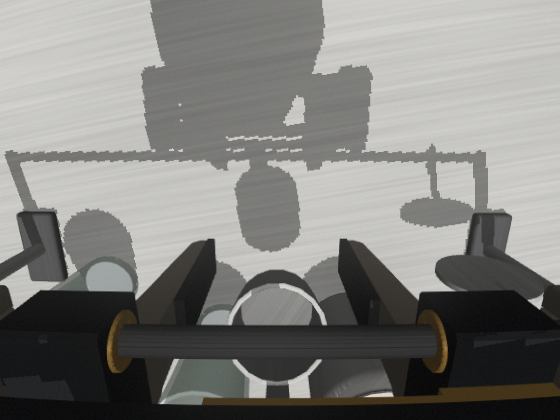

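It hangs free, leaning forward under the bar. I'll back off slowly, because the body may still be touching the hook's back.

Call:
play_rows(
  deltas=[
    [0.05, 0, 0, 0],
    [0.05, 0, 0, 0],
    [0.05, 0, 0, 0],
    [0.05, 0, 0, 0],
    [0.1, 0, 0, 0],
    [0.1, 0, 0, 0],
    [0.1, 0, 0, 0],
    [0.1, 0, 0, 0],
  ],
)

```text
clock: 33.35
tcp_pos: [652.3, 61.8, 113.4]
tool_rot: [-0.269, -3.13, 0.0]
ft_force: [0.8, -0.8, -0.4]
width: 70.0
```

Call:
play_rows(
  deltas=[
    [0.15, 0, 0, 0],
    [0.3, 0, 0, 0],
    [0.5, 0, 0, 0],
    [1, 0, 0, 0],
    [2, 0, 0, 0],
    [3, 0, 0, 0],
    [3, 0, 0, 0],
    [2, 0, 0, 0],
  ],
)

```text
clock: 34.35
tcp_pos: [532.8, 82.6, 113.2]
tool_rot: [-0.269, -3.129, -0.0]
ft_force: [0.5, -0.4, 0.4]
width: 70.1
```

Call:
play_rows(
  deltas=[
    [2, 0, 0, 0],
    [3, 0, -1, 0],
    [4, 0, -1, 0],
    [4, 0, -1, 0],
    [4, 0, 0, 0],
    [3, 0, 0, 0],
    [2, 0, 0, 0],
    [0, 0, 0, 0],
  ],
)

```text
clock: 35.35
tcp_pos: [317.0, 120.1, 143.1]
tool_rot: [0.268, 3.129, 0.0]
ft_force: [0.7, 0.1, -0.0]
width: 70.2
```

Run:
```python
from h import *
for i in range(4):
    c,im=snap('side',f'pics/s17_{i}.png')
o,M=st()
a=[cv2.imread(f'pics/s17_{i}.png')[140:240,270:350] for i in (0,3)]
print([int(cv2.absdiff(cv2.imread('pics/s17_0.png'),cv2.imread(f'pics/s17_{i}.png'))[140:240,270:350].max()) for i in (1,2,3)])
cv2.imwrite('pics/s17c.png',cv2.resize(np.hstack(a),None,fx=4.8,fy=4.8,interpolation=cv2.INTER_CUBIC))
c,im=snap('top','pics/t17.png'); crop(im,170,110,340,240,4.5,'pics/t17c.png')
```

```text
clk 35.55 tcp [318.54 119.67 143.56] yawx 2.969 tilt 0.0004 F [-0.79  0.84 -0.76] w 69.9 q6 -1.40
[68, 67, 53]
```

View pics/s17c.png

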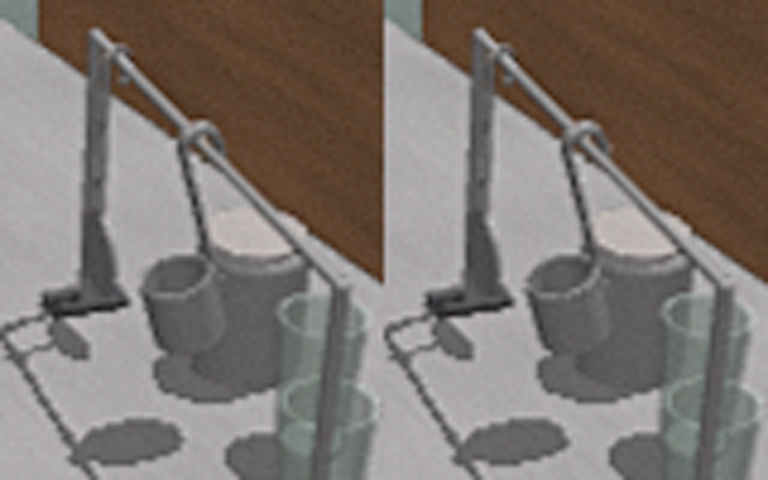

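View pics/t17c.png

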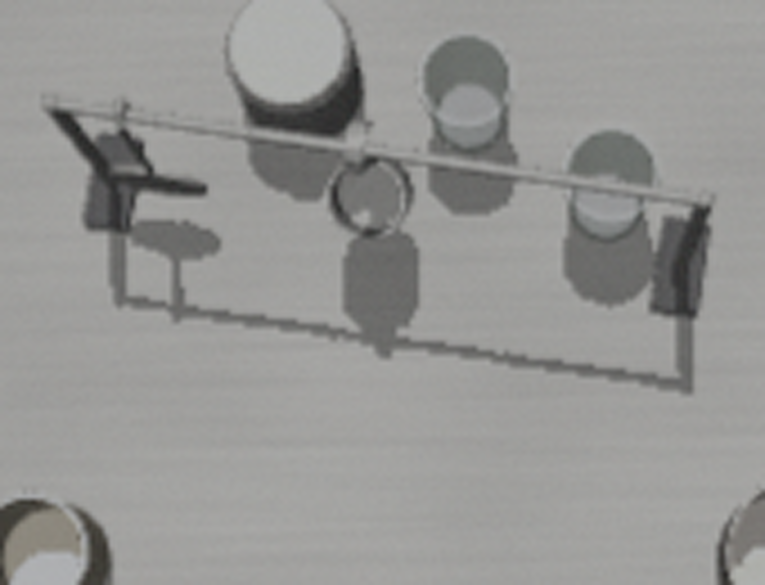

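It hangs by the hook at top crop (360,140) and is still rocking a little between frames. I'll wait and check again.

Call:
play_rows(
  deltas=[
    [0, 0, 0, 0],
    [0, 0, 0, 0],
    [0, 0, 0, 0],
    [0, 0, 0, 0],
    [0, 0, 0, 0],
    [0, 0, 0, 0],
    [0, 0, 0, 0],
    [0, 0, 0, 0],
  ],
)

```text
clock: 36.6
tcp_pos: [317.9, 119.8, 143.4]
tool_rot: [0.27, 3.13, -0.0]
ft_force: [-0.1, 0.3, 0.2]
width: 70.2
```

Call:
play_rows(
  deltas=[
    [0, 0, 0, 0],
    [0, 0, 0, 0],
    [0, 0, 0, 0],
    [0, 0, 0, 0],
    [0, 0, 0, 0],
    [0, 0, 0, 0],
    [0, 0, 0, 0],
    [0, 0, 0, 0],
  ],
)

```text
clock: 37.6
tcp_pos: [317.9, 119.8, 143.4]
tool_rot: [0.269, 3.13, 0.0]
ft_force: [0.4, -0.1, -0.2]
width: 70.0
```

Call:
play_rows(
  deltas=[
    [0, 0, 0, 0],
    [0, 0, 0, 0],
    [0, 0, 0, 0],
    [0, 0, 0, 0],
    [0, 0, 0, 0],
    [0, 0, 0, 0],
    [0, 0, 0, 0],
    [0, 0, 0, 0],
  ],
)

```text
clock: 38.6
tcp_pos: [317.9, 119.8, 143.4]
tool_rot: [0.27, 3.13, 0.0]
ft_force: [0.5, -1.1, 0.5]
width: 70.0
```

Call:
play_rows(
  deltas=[
    [0, 0, 0, 0],
    [0, 0, 0, 0],
    [0, 0, 0, 0],
    [0, 0, 0, 0],
    [0, 0, 0, 0],
    [0, 0, 0, 0],
    [0, 0, 0, 0],
    [0, 0, 0, 0],
  ],
)

```text
clock: 39.6
tcp_pos: [317.9, 119.8, 143.4]
tool_rot: [-0.27, -3.13, 0.0]
ft_force: [0.1, -0.0, 0.3]
width: 69.8
```

Run:
```python
from h import *
ims=[]
for i in range(14):
    c,im=snap('side',f'pics/s18_{i}.png'); ims.append(im.astype(float))
st()
b=lambda i:cv2.GaussianBlur(ims[i],(0,0),1.2)
print('measure',[round(float(np.abs(b(i)-b(0))[190:225,295:320].mean()),2) for i in range(1,14)])
print('static ',[round(float(np.abs(b(i)-b(0))[190:225,330:355].mean()),2) for i in range(1,14)])
# cup dark-region centroid vs frame via phase correlation
w=lambda im:cv2.GaussianBlur(im[190:218,296:318].mean(2).astype(np.float32),(0,0),.8)
print('shift x',[round(cv2.phaseCorrelate(w(ims[0]),w(x),cv2.createHanningWindow((22,28),cv2.CV_32F))[0][0],2) for x in ims])
```

```text
clk 40.30 tcp [317.91 119.84 143.42] yawx 2.970 tilt 0.0000 F [ 0.1  -0.18  0.68] w 69.6 q6 -1.40
measure [0.4, 0.41, 0.4, 0.44, 0.4, 0.4, 0.41, 0.39, 0.42, 0.41, 0.38, 0.39, 0.41]
static  [0.37, 0.39, 0.39, 0.41, 0.41, 0.42, 0.41, 0.38, 0.39, 0.4, 0.39, 0.41, 0.41]
shift x [0.0, 0.07, 0.06, 0.03, 0.02, -0.04, -0.01, 0.04, -0.05, 0.02, -0.06, 0.0, 0.13, 0.02]
```

The measure region shows no change beyond image noise over 0.7 s. One last check of the whole scene before handing in.

Run:
```python
from h import *
T,im=snap('top','pics/t19.png'); a=cv2.imread('pics/top0.png')[:,:,::-1]
g=lambda x:cv2.cvtColor(np.ascontiguousarray(x),cv2.COLOR_RGB2GRAY).astype(np.float32)
for n,(x,y,w) in {'pan':(348,234,32),'mug':(178,235,22),'katori':(128,236,22),'tum0':(306,152,18),'tum1':(273,130,16),'dabba':(235,122,20),'rack':(430,220,40),'pink':(213,302,28)}.items():
    A,B=g(a[y-w:y+w,x-w:x+w]),g(im[y-w:y+w,x-w:x+w]); print(n,cv2.phaseCorrelate(A,B,cv2.createHanningWindow(A.shape[::-1],cv2.CV_32F)))
print('hook mark',(onz(T,(170+360/4.5,110+140/4.5),250)-RM)@RX,(onz(T,(170+360/4.5,110+140/4.5),250)-RM)@RY)
```

```text
pan ((-0.04678324663198907, -0.30569928039450645), 0.7244817023165524)
mug ((0.5951115647795149, 0.5463108322203354), 0.9893996540116675)
katori ((0.49687658528876, 0.46993173260409193), 1.003553166801547)
tum0 ((0.02929484657945025, 0.024086933236947772), 1.0237015301798598)
tum1 ((-0.01622138874377299, 0.0300851873118404), 1.0160463110078126)
dabba ((-0.03257543561703358, 0.025697323208557776), 1.0256792549043894)
rack ((0.006975106420014754, 0.023565299337633405), 0.9931464076042176)
pink ((0.36998316888655935, 0.3427352880812258), 0.4787086494763692)
hook mark 3.9865930955511795 11.990862858579163
```

View pics/t19.png

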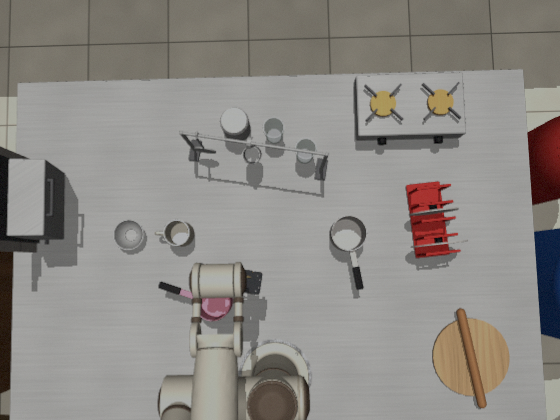

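Everything is where it was, with shifts under 1 px. The measure hangs on the bar at rail y ≈ +12 mm, and the fingertips (z 143) are clear of everything. Handing in.

```bash
python3 -c "
from h import *
print(r.sign_off()); st()"
```

```text
the job is handed in; nothing more can be done
None
the job is handed in; nothing more can be done
```

The measure is hanging still by its hook on the bare part of the rail, and I handed the job in at about 40 s. No verdict was reported.

**What I did:** I lifted the measure out of the saucepan by its strap and stood it upright on the counter midway between saucepan and mug, then let go. I took it again by the cup, set the hook over the bar and let the cup pivot in a light grip. I opened the fingers at about 9° of lean and backed away.

**Last checks:**
- **Hang:** the hook is about 12 mm to the left of the rail's middle. A rough look from above puts it about 4 mm behind the bar's centre line.
- **Stillness:** over 0.7 s of side pictures the measure showed no change beyond image noise.
- **Rail contact:** the largest force I saw on the rail while lowering was about 7 N, against the 25 N limit.
- **Other things:** the saucepan, mug, tumblers, tin, rack and bowl have shifted less than 1 pixel from the first picture. The mug and bowl show about 0.5 pixel each (1–2 mm), which may be shadow.

**Not confirmed or not as expected:**
- **Swing at release:** the gripper body would have met the bar before the full 17° lean, so the last 8° or so was a free swing. I estimated its peak at about 1.3 rad/s, under the 1.8 limit, but had no way to measure it. It was still rocking slightly about 3 s later and had stopped within the next 4 s.
- **Cup grip:** the fingers closed to 51.5 mm where I expected about 54.5 mm, but the grip held.

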